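# Shut the filament dry box

## Task

Two identical grey boxes stand on the bench, each with its lid propped open by a locked folding stay on its side. Shut the box that has the filament spool in it: push the knuckle of its stay down and back until the stay is broken (clearly folded, not just nudged), then lower its lid slowly and gently until it is fully shut. Leave the other, empty box open as it is.

Things in the scene. Friction and masses are not known exactly. Their poses are not given: they have to be found in the camera images.
- drybox: Grey box to be shut (the one holding a spool lying flat, 150 mm across), fixed. 180 mm deep (x), 180 wide (y), 120 high. Origin: centre of underside; x to its back, z up; front faces the robot. Lid hinge along y at x +90, z 120 mm. Stay outside its right-hand (-y) wall: two 88 mm steel links from (x -60, z 105), straight up and back to the lid. The empty box is the same.
- drybox_knuckle (a point): Middle of the stay's knuckle pin: level steel bar along box y, 16 mm thick, 50 long, sticking out sideways; locked at x 4, y -129, z 165 mm in box frame. Over-centre: 3 to 8 N down and back (x +0.65, z -0.76) folds it; 20 to 35 mm of push breaks it, the lid then coming forward only some 5 degrees. It stays where left, and folds on, down beside the wall, as the lid is lowered.
- drybox_lid (a joint): Opening angle in rad of this box's lid about its rear hinge: 1.40 propped open, 0 fully shut. Stiff hinge: once the stay is broken the lid stays at any angle it is left at and follows a push of 3 to 12 N near its free edge; while the stay is locked it cannot be lowered. Lowering at 0.1 m/s or slower at the free edge is gentle.
- drybox_edge (a point): Middle of the free edge of this box's lid, at half its thickness. The lid is a slab 180 mm deep (hinge to free edge), 184 wide, 12 thick; its outer face looks to the back when open, up when shut. Open, this point is 298 mm above the bench, at x 64 mm in the box frame; shut, 125 mm above it, at x -90, with the lid's outer face at z 132.
- otherbox_edge (a point): Middle of the free edge of the empty box's lid (same make, 180 mm from its hinge), 298 mm above the bench. That lid must stay open.

How it is judged:
By the outcome, as a careful person would: the job done as asked, in the order asked, and still so for the second after the job is handed in, with the robot touching nothing.
It also fails if it takes over 48 s, if anything falls off the work surface, if the arm or the gripper's body presses on something with over 40 N, if the wrist force passes 120 N, or if a joint passes its speed limit or range.

## Robot

A 7-joint arm with a two-finger parallel gripper is mounted at the origin on the work surface. World frame = base frame: x ahead of the robot, y to its left, z up, the work surface at z = 0. Lengths are in m, angles in rad, forces in N, time in s.
With the tool pointing down it reaches from about 0.425 to 0.875 m from the base axis. Payload 4.7 kg.
Tool frame: the origin (TCP) lies at the very end of the fingers, on their centre line; the grasp point (between the pads) lies 19 mm behind it; x points along the fingers, z is the direction in which the jaws open and shut, and the axes are right-handed (so a half turn about x gives the same grasp; the last joint's range is limited). The gripper opens to 87 mm and grips with 3 to 60 N. Pads are 19 mm wide; open, the fingers measure 117 mm over their backs; the gripper's body (75 mm by 190 mm) begins 51 mm behind the grasp point.
Start: joints at [1.26, 0.321, -0.07, 1.45, 0.023, 1.371, -0.057], TCP at [0.207, -0.616, 0.223] pointing down, gripper open.
Joint ranges: [-2.86, 2.86], [-0.3, 2.09], [-1.38, 1.24], [0.06, 2.45], [-1.56, 4.7], [0.09, 2.05], [-2.69, 2.69]. Speed limits (rad/s): [2.57, 2.57, 3.14, 3.14, 3.14, 3.14, 3.14].

## Interface

Orientations are given as a rotation vector (axis times angle).
In Python, from bench import telemetry, viewer, workorder gives the robot as it stands.
- The arm moves only by the shell command python3 -m creep 'ROWS' [FORCE]. ROWS is JSON, a list of rows, each an object of numbers: "fingers": the opening, from 0 (shut) to 1 (fully open); "x", "y", "z": the shift along the tool's x, y, z in units of 40 mm (1.0 is 40 mm); "twist": the turn about the tool's x in units of 5 degrees (1.0 is 5 degrees). In form: [{"fingers": .., "x": .., "y": .., "z": .., "twist": ..}, ...]. A call has 1 to 20 rows; each row is the pose to reach, as a shift and turn from the pose commanded when the call began, along the tool's axes at that moment; what a row does not reach only later rows make up. A row lasts 1/12 s, in which the tool goes at most 41.7 mm and 7.16 degrees, less where a joint would pass 70% of its speed; a pose out of reach is approached as far as the arm can. A call with a gripper value outside its range is refused whole. The fingers move at their own pace and stop on an object; FORCE is the grip in N (left out, the last holds). Time passes only in rows, so rows that repeat a pose let the fingers close. It gives the time, the measured TCP pose, the force and the opening at its end, in the units of the state.
- telemetry.get_state(): the state, without advancing time (a new reading comes with each control period).
- viewer.get_image(name): name is "scene" or "top"; returns a dict with "pixels" (480x640x3 uint8, red, green, blue), "z_map" (480x640 float32, m along the optical axis (not along the pixel's ray), 0 where there is no reading), "K" (3x3 intrinsics, pixels), "xyz" and "attitude" of the camera in the world. Camera axes: x right, y up, looking along -z (the intrinsics and any distortion apply to the point x, -y, -z); pixel columns grow to the right and rows downward; lengths in m; the calibration is good to about 2 mm. A picture is of the moment at which its call begins.
- workorder.close_job(): hands the job in, once; it reports no verdict.
The state is a dict: "time": time; "joint_positions": joint angles; "qd": joint speeds; "joint_torque": joint torques, N m; "position": TCP position; "tool_rot": TCP orientation; "ft_force": force on the tool from outside, world axes, zero at the start; "torque": the same for the moment, N m; "grip_width": opening from 0.0 (shut) to 1.0 (fully open).
Only numpy, scipy, OpenCV 4.12 (cv2) and the standard library are available. Lean on these libraries where they do the work, as an engineer would, in place of code of your own. Each camera call takes 0.05 s, during which the arm holds its last target.

## Working session

There is one attempt and no reset: what is moved stays moved. The work goes in short steps, Python scripts to look and compute and a shell command to move; the robot and the scene stay as the last step left them, time stands still between calls to the robot, and variables do not carry over. Pictures are saved under pics/ and viewed, and the job is handed in when it is done.

```bash
mkdir -p pics; ls
python3 - <<'E'
from bench import telemetry, viewer
import cv2,numpy as np
print(telemetry.get_state())
for n in ("scene","top"):
    d=viewer.get_image(n); cv2.imwrite(f"pics/{n}0.png",d["pixels"][:,:,::-1]); np.savez(f"{n}0.npz",**d)
    print(n,d["K"],d["xyz"],d["attitude"],[k for k in d])
E
```

```text
pics
{'time': 0.0, 'joint_positions': array([ 1.26011894,  0.32184322, -0.07010077,  1.45163832,  0.02259898,
        1.37079214, -0.05690627]), 'qd': array([ 0.00055137,  0.00064402,  0.00148533,  0.00011727, -0.00110894,
        0.00137726, -0.00017486]), 'joint_torque': array([ 4.98676254e-04, -4.91289675e+01, -4.03712187e-01, -3.12531531e+01,
       -6.38311403e-02,  4.38601209e-02,  1.63949699e-04]), 'position': array([ 0.20720526, -0.6155231 ,  0.22146691]), 'tool_rot': array([ 0.96775629,  1.34716558, -0.96604843]), 'ft_force': array([ 0.10420868, -0.27437264, -0.54752624]), 'torque': array([-0.00449182, -0.01844406,  0.02339813]), 'grip_width': 0.9959719290815762}
scene [[456.25805347   0.         319.48762416]
 [  0.         456.25805347 236.97998827]
 [  0.           0.           1.        ]] [1.09232603 0.23987745 0.82188895] [0.44371666 0.80512974 1.99259659] ['pixels', 'z_map', 'K', 'xyz', 'attitude']
top [[621.90971025   0.         326.63194926]
 [  0.         621.90971025 251.85106999]
 [  0.           0.           1.        ]] [ 0.47094231 -0.06055831  1.19674602] [ 0.06089694 -0.08195918 -1.54105569] ['pixels', 'z_map', 'K', 'xyz', 'attitude']
```

View pics/scene0.png

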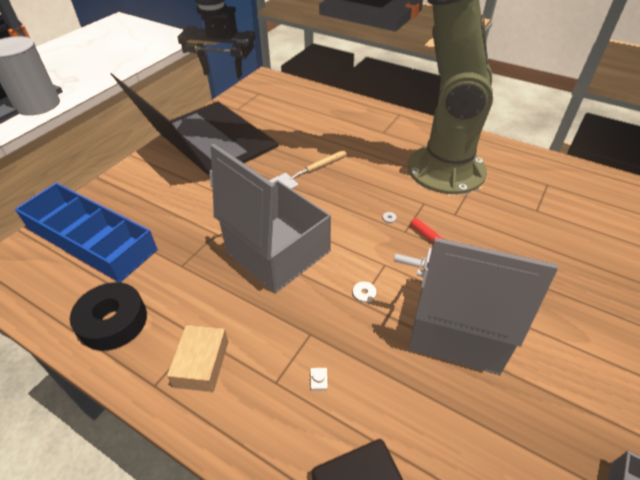

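View pics/top0.png

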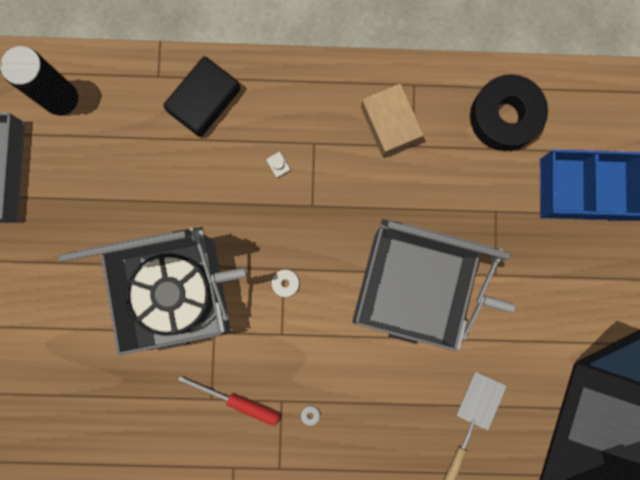

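```bash
cat > h.py <<'E'
import numpy as np, cv2
from scipy.spatial.transform import Rotation as R
def cloud(d):
    z=d["z_map"]; K=d["K"]; v,u=np.mgrid[0:480,0:640]
    p=np.stack([(u-K[0,2])/K[0,0]*z,-(v-K[1,2])/K[1,1]*z,-z],-1)
    return p@R.from_rotvec(d["attitude"]).as_matrix().T+d["xyz"]
E
python3 - <<'E'
from h import *
np.set_printoptions(precision=4,suppress=True)
d=np.load("top0.npz"); P=cloud(d); z=d["z_map"]
print("bench z",np.median(P[420:470,20:200,2]))
def s(m,n): 
    q=P[m]; print(n,m.sum(),q.mean(0),q.min(0),q.max(0)); return q
v,u=np.mgrid[0:480,0:640]; ok=z>0
# lid top
reg=ok&(u<260)&(u>40)&(v>215)&(v<360)
q=s(reg&(P[...,2]>.29),"lidtop")
c=cv2.fitLine(q[:,:2].astype(np.float32),cv2.DIST_HUBER,0,.01,.01).ravel(); print("lid dir",c, np.degrees(np.arctan2(c[1],c[0])))
t=(q[:,:2]-c[2:])@c[:2]; print("ends",c[2:]+c[:2]*t.min(),c[2:]+c[:2]*t.max())
q=s(reg&(abs(P[...,2]-.12)<.006),"rim")
r=cv2.minAreaRect(q[:,:2].astype(np.float32)); print(r,cv2.boxPoints(r))
q=s(reg&(u>215)&(abs(P[...,2]-.168)<.012)&(v>262)&(v<290),"knuckle")
r=cv2.minAreaRect(q[:,:2].astype(np.float32)); print(r,cv2.boxPoints(r))
# fixtures/other
reg=ok&(u>340)&(u<520)&(v>210)&(v<360)
s(reg&(P[...,2]>.29),"other lid")
print("TCP R",R.from_rotvec([0.96775629,1.34716558,-0.96604843]).as_matrix())
E
```

```text
bench z 0.0017998130691092573
lidtop 897 [0.554  0.2234 0.2993] [0.5303 0.1347 0.2901] [0.5785 0.3143 0.3044]
lid dir [ 0.2225 -0.9749  0.554   0.2234] -77.14586
ends [0.5332 0.3146] [0.5742 0.1348]
rim 1220 [0.4733 0.2086 0.1203] [0.3846 0.0966 0.114 ] [0.6009 0.3165 0.1259]
((0.49054384231567383, 0.20563408732414246), (0.1813616156578064, 0.1945284754037857), 14.529561042785645) [[0.3784 0.277 ]
 [0.4272 0.0887]
 [0.6027 0.1342]
 [0.5539 0.3225]]
knuckle 290 [0.5224 0.0847 0.1721] [0.4989 0.0603 0.1564] [0.5345 0.1096 0.1792]
((0.5212752223014832, 0.08811770379543304), (0.02321852557361126, 0.05714211240410805), 24.527854919433594) [[0.4989 0.1093]
 [0.5226 0.0573]
 [0.5437 0.0669]
 [0.52   0.1189]]
other lid 870 [ 0.5766 -0.2482  0.2988] [ 0.5518 -0.3387  0.2908] [ 0.6021 -0.1588  0.3034]
TCP R [[-0.0007  0.9477  0.3191]
 [ 0.0018  0.3191 -0.9477]
 [-1.     -0.0001 -0.0019]]
```

The spool box is the left one in the top view (spool at about pixel 168,293, knuckle bar at 230,276). Its origin comes out near (0.491, 0.210), with a yaw of about 12.9°. The expected knuckle position matches the measured one within about 1–2 mm. I'll raise the tool and shut the fingers first.

```bash
python3 - <<'E'
from h import *
np.set_printoptions(precision=4,suppress=True)
P=cloud(np.load("top0.npz"))
# stay links of spool box in box frame
o=np.array([.491,.2104]);a=np.radians(12.85);ex=np.array([np.cos(a),np.sin(a)]);ey=np.array([-ex[1],ex[0]])
q=P.reshape(-1,3); b=np.c_[(q[:,:2]-o)@ex,(q[:,:2]-o)@ey,q[:,2]]
m=(b[:,2]>.1)&(abs(b[:,0])<.11)&(b[:,1]<-.085)&(b[:,1]>-.2)
b=b[m]
for x in np.arange(-.08,.1,.02):
    s=b[abs(b[:,0]-x)<.01]; 
    if len(s): print(round(x,2),len(s),s.min(0),s.max(0))
print("max z elsewhere y<-0.35", q[(q[:,1]<-.35)&np.isfinite(q[:,2])][:,2].max())
E
python3 -m creep '[{"fingers":0,"x":-1},{"fingers":0,"x":-2},{"fingers":0,"x":-3},{"fingers":0,"x":-3.75},{"fingers":0,"x":-3.75},{"fingers":0,"x":-3.75}]' 30
```

```text
-0.08 73 [-0.0896 -0.0946  0.1047] [-0.0702 -0.0851  0.1254]
-0.06 132 [-0.0699 -0.1041  0.1017] [-0.0501 -0.085   0.1264]
-0.04 114 [-0.0497 -0.1023  0.1018] [-0.0301 -0.0851  0.1471]
-0.02 99 [-0.0299 -0.1022  0.1   ] [-0.01   -0.0851  0.1649]
0.0 367 [-0.0098 -0.154   0.1137] [ 0.01   -0.0854  0.18  ]
0.02 88 [ 0.01   -0.1505  0.1032] [ 0.0299 -0.088   0.1978]
0.04 93 [ 0.0305 -0.0972  0.1005] [ 0.05   -0.0866  0.2147]
0.06 194 [ 0.0505 -0.1062  0.1011] [ 0.07   -0.0853  0.3025]
0.08 142 [ 0.07   -0.1061  0.1   ] [ 0.0897 -0.0851  0.2877]
max z elsewhere y<-0.35 0.22727161747612934$[0]: bad value
```

```bash
python3 -m creep '[{"fingers":0.0,"x":-1.0,"y":0.0,"z":0.0,"twist":0.0},{"fingers":0.0,"x":-2.0,"y":0.0,"z":0.0,"twist":0.0},{"fingers":0.0,"x":-3.0,"y":0.0,"z":0.0,"twist":0.0},{"fingers":0.0,"x":-3.75,"y":0.0,"z":0.0,"twist":0.0},{"fingers":0.0,"x":-3.75,"y":0.0,"z":0.0,"twist":0.0},{"fingers":0.0,"x":-3.75,"y":0.0,"z":0.0,"twist":0.0}]' 30
```

```text
time: 0.6
position: [0.2077, -0.6167, 0.3748]
tool_rot: [0.964, 1.342, -0.968]
ft_force: [0.1, -0.4, -0.1]
grip_width: 0.63
```

```bash
python3 -m creep '[{"fingers":0,"x":0,"y":0.65,"z":-0.68,"twist":-0.84},{"fingers":0,"x":0,"y":1.3,"z":-1.37,"twist":-1.68},{"fingers":0,"x":0,"y":1.96,"z":-2.05,"twist":-2.53},{"fingers":0,"x":0,"y":2.61,"z":-2.73,"twist":-3.37},{"fingers":0,"x":0,"y":3.26,"z":-3.42,"twist":-4.21},{"fingers":0,"x":0,"y":3.91,"z":-4.1,"twist":-5.05},{"fingers":0,"x":0,"y":4.57,"z":-4.78,"twist":-5.89},{"fingers":0,"x":0,"y":5.22,"z":-5.46,"twist":-6.74},{"fingers":0,"x":0,"y":5.87,"z":-6.15,"twist":-7.58},{"fingers":0,"x":0,"y":6.52,"z":-6.83,"twist":-8.42},{"fingers":0,"x":0,"y":7.18,"z":-7.51,"twist":-9.26},{"fingers":0,"x":0,"y":7.83,"z":-8.2,"twist":-10.1},{"fingers":0,"x":0,"y":8.48,"z":-8.88,"twist":-10.95},{"fingers":0,"x":0,"y":9.13,"z":-9.56,"twist":-11.79},{"fingers":0,"x":0,"y":9.79,"z":-10.24,"twist":-12.63},{"fingers":0,"x":0,"y":10.44,"z":-10.93,"twist":-13.47},{"fingers":0,"x":0,"y":11.09,"z":-11.61,"twist":-14.3},{"fingers":0,"x":0,"y":11.74,"z":-12.29,"twist":-15.2},{"fingers":0,"x":0,"y":12.4,"z":-12.98,"twist":-16.0},{"fingers":0,"x":0,"y":13.05,"z":-13.66,"twist":-16.84}]'
python3 - <<'E'
from h import *
from bench import telemetry
s=telemetry.get_state(); print(s["position"],s["joint_positions"],R.from_rotvec(s["tool_rot"]).as_matrix().round(3),s["grip_width"],s["time"])
E
```

```text
time: 2.27
position: [0.5274, 0.0699, 0.3709]
tool_rot: [-0.178, 1.566, 0.178]
ft_force: [0.1, -0.1, -0.4]
grip_width: 0.004
[0.52741173 0.06994393 0.37085274] [ 0.57626173  0.09001139 -0.81128869  1.4602215   0.0652572   1.6216568
 -0.00314795] [[-0.002 -0.225  0.974]
 [-0.001  0.974  0.225]
 [-1.     0.    -0.002]] 0.004376748854529548 2.2667
```

```bash
python3 -m creep '[{"fingers":0,"x":0.8,"y":-0.1,"z":0,"twist":0},{"fingers":0,"x":1.6,"y":-0.1,"z":0,"twist":0},{"fingers":0,"x":2.4,"y":-0.1,"z":0,"twist":0},{"fingers":0,"x":3.2,"y":-0.1,"z":0,"twist":0},{"fingers":0,"x":4.0,"y":-0.1,"z":0,"twist":0},{"fingers":0,"x":4.5,"y":-0.1,"z":0,"twist":0},{"fingers":0,"x":4.6,"y":-0.1,"z":0,"twist":0},{"fingers":0,"x":4.6,"y":-0.1,"z":0,"twist":0},{"fingers":0,"x":4.6,"y":-0.1,"z":0,"twist":0}]'
python3 - <<'E'
from bench import viewer
import cv2
for n in ("scene","top"):
    d=viewer.get_image(n); cv2.imwrite(f"pics/{n}1.png",d["pixels"][:,:,::-1])
a=cv2.imread("pics/scene1.png")[150:400,300:600];b=cv2.imread("pics/top1.png")[180:430,20:320]
cv2.imwrite("pics/c1.png",cv2.resize(cv2.hconcat([a,b]),(800,333)))
E
```

```text
time: 3.02
position: [0.5287, 0.0646, 0.1889]
tool_rot: [-0.175, 1.564, 0.176]
ft_force: [-0.3, -0.5, 0.0]
grip_width: 0.005
```

View pics/c1.png

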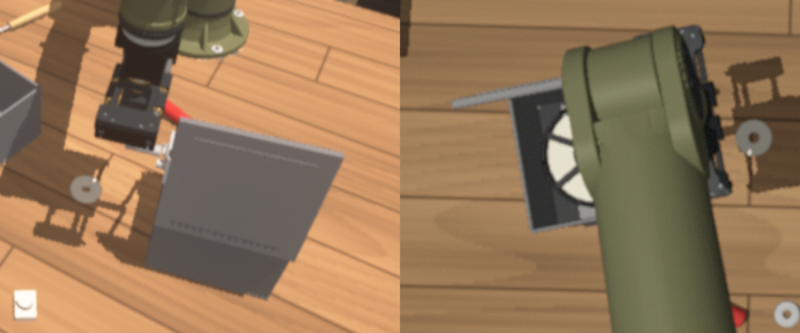

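```bash
python3 -m creep '[{"fingers":0,"x":0.15,"y":0,"z":0,"twist":0},{"fingers":0,"x":0.3,"y":0,"z":0,"twist":0},{"fingers":0,"x":0.4,"y":0,"z":0,"twist":0},{"fingers":0,"x":0.46,"y":0,"z":0.07,"twist":0},{"fingers":0,"x":0.54,"y":0,"z":0.13,"twist":0},{"fingers":0,"x":0.54,"y":0,"z":0.13,"twist":0}]'
```

```text
time: 3.62
position: [0.5347, 0.0658, 0.1669]
tool_rot: [-0.175, 1.562, 0.176]
ft_force: [1.0, 0.4, 1.5]
grip_width: 0.008
```

```bash
python3 -m creep '[{"fingers":0,"x":0.08,"y":0,"z":0.06,"twist":0},{"fingers":0,"x":0.16,"y":0,"z":0.11,"twist":0},{"fingers":0,"x":0.24,"y":0,"z":0.16,"twist":0},{"fingers":0,"x":0.32,"y":0,"z":0.21,"twist":0}]'
python3 -m creep '[{"fingers":0,"x":0.08,"y":0,"z":0.04,"twist":0},{"fingers":0,"x":0.17,"y":0,"z":0.08,"twist":0},{"fingers":0,"x":0.26,"y":0,"z":0.12,"twist":0},{"fingers":0,"x":0.35,"y":0,"z":0.15,"twist":0},{"fingers":0,"x":0.41,"y":0,"z":0.17,"twist":0},{"fingers":0,"x":0.41,"y":0,"z":0.17,"twist":0}]'
```

```text
time: 3.95
position: [0.5434, 0.0677, 0.155]
tool_rot: [-0.176, 1.561, 0.175]
ft_force: [1.7, 0.4, 6.6]
grip_width: 0.004
time: 4.45
position: [0.5513, 0.0696, 0.1392]
tool_rot: [-0.175, 1.558, 0.176]
ft_force: [3.9, 0.5, 7.4]
grip_width: 0.004
```

```bash
python3 -m creep '[{"fingers":0,"x":-0.3,"y":0,"z":-0.1,"twist":0},{"fingers":0,"x":-1,"y":0,"z":-0.3,"twist":0},{"fingers":0,"x":-2,"y":0,"z":-0.3,"twist":0},{"fingers":0,"x":-3,"y":0,"z":-0.3,"twist":0},{"fingers":0,"x":-4,"y":0,"z":-0.3,"twist":0},{"fingers":0,"x":-5,"y":0,"z":-0.3,"twist":0},{"fingers":0,"x":-6,"y":0,"z":-0.3,"twist":0},{"fingers":0,"x":-6,"y":-1,"z":-0.3,"twist":0},{"fingers":0,"x":-6,"y":-2,"z":-0.3,"twist":0},{"fingers":0,"x":-6,"y":-3,"z":-0.3,"twist":0},{"fingers":0,"x":-6,"y":-4,"z":-0.3,"twist":0},{"fingers":0,"x":-6,"y":-4,"z":-0.3,"twist":0},{"fingers":0,"x":-6,"y":-4,"z":-0.3,"twist":0}]'
python3 - <<'E'
from bench import viewer
from h import *
np.set_printoptions(precision=4,suppress=True)
for n in ("scene","top"):
    d=viewer.get_image(n); cv2.imwrite(f"pics/{n}2.png",d["pixels"][:,:,::-1])
P=cloud(d);v,u=np.mgrid[0:480,0:640]
reg=(u<260)&(u>40)&(v>200)&(v<360)&(d["z_map"]>0)
o=np.array([.491,.2104]);a=np.radians(12.85);ex=np.array([np.cos(a),np.sin(a)]);ey=np.array([-ex[1],ex[0]])
q=P[reg]; b=np.c_[(q[:,:2]-o)@ex,(q[:,:2]-o)@ey,q[:,2]]
l=b[(b[:,2]>.285)&(b[:,2]<.31)&(b[:,1]>-.1)]; print("lid",l.mean(0),l.min(0),l.max(0))
k=b[(b[:,1]<-.112)&(b[:,1]>-.16)&(b[:,2]>.08)&(b[:,2]<.2)];print("kn",len(k),k.mean(0),k.min(0),k.max(0))
a=cv2.imread("pics/scene2.png")[150:400,300:600];b=cv2.imread("pics/top2.png")[180:430,20:320]
cv2.imwrite("pics/c2.png",cv2.resize(cv2.hconcat([a,b]),(800,333)))
E
```

```text
time: 5.53
position: [0.5714, -0.0931, 0.3762]
tool_rot: [-0.17, 1.568, 0.172]
ft_force: [-0.1, 0.6, -0.6]
grip_width: 0.002
lid [ 0.0306 -0.0001  0.2906] [ 0.0249 -0.0919  0.285 ] [0.0376 0.0917 0.2964]
kn 230 [ 0.0229 -0.1333  0.1381] [ 0.0152 -0.154   0.1268] [ 0.0311 -0.112   0.1453]
```

View pics/c2.png

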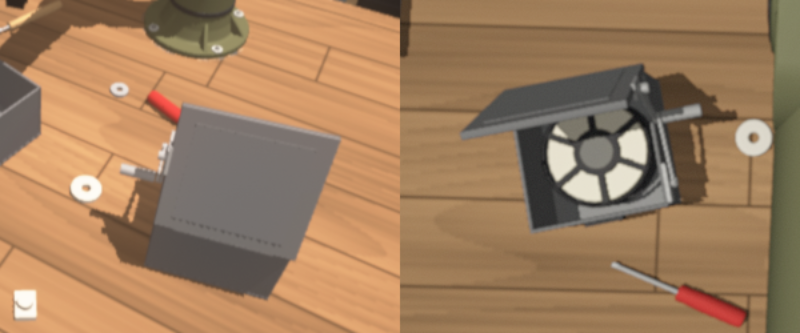

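```bash
python3 -m creep '[{"fingers":0,"x":0,"y":0.9,"z":0.2,"twist":0},{"fingers":0,"x":0,"y":1.8,"z":0.4,"twist":0},{"fingers":0,"x":0,"y":2.7,"z":0.6,"twist":0},{"fingers":0,"x":0,"y":3.6,"z":0.8,"twist":0},{"fingers":0,"x":0,"y":4.5,"z":1.0,"twist":0},{"fingers":0,"x":0,"y":5.4,"z":1.2,"twist":0},{"fingers":0,"x":0,"y":6.3,"z":1.4,"twist":0},{"fingers":0,"x":0,"y":7.2,"z":1.6,"twist":0},{"fingers":0,"x":0,"y":7.85,"z":1.75,"twist":0},{"fingers":0,"x":0,"y":7.85,"z":1.75,"twist":0},{"fingers":0,"x":0.7,"y":7.85,"z":1.75,"twist":0},{"fingers":0,"x":1.4,"y":7.85,"z":1.75,"twist":0},{"fingers":0,"x":2.1,"y":7.85,"z":1.75,"twist":0},{"fingers":0,"x":2.6,"y":7.85,"z":1.75,"twist":0},{"fingers":0,"x":2.65,"y":7.85,"z":1.75,"twist":0},{"fingers":0,"x":2.65,"y":7.85,"z":1.75,"twist":0}]'
python3 - <<'E'
from bench import telemetry
from h import *
s=telemetry.get_state(); p=s["position"]
o=np.array([.491,.2104]);a=np.radians(12.85);ex=np.array([np.cos(a),np.sin(a)]);ey=np.array([-ex[1],ex[0]])
print((p[:2]-o)@ex,(p[:2]-o)@ey,p[2],s["joint_positions"].round(2));print(R.from_rotvec(s["tool_rot"]).as_matrix().round(3))
x0=(p[:2]-o)@ex
for i,t in enumerate(np.arange(1.2,-.02,-.03)):
    r=155; f=15
    X=90-r*np.cos(t)+12*np.sin(t)+f; Z=120+r*np.sin(t)+12*np.cos(t)
    print(i,round(t,2),"x",round((p[2]*1000-Z)/40,2),"z",round((X-x0*1000)/40,2))
E
```

```text
time: 6.97
position: [0.5695, 0.2324, 0.2712]
tool_rot: [-0.178, 1.566, 0.176]
ft_force: [0.1, 0.2, 0.4]
grip_width: 0.004
0.08145447337071515 0.003974149635068331 0.2711705839953605 [ 0.25  0.34 -0.87  1.44  0.26  1.48 -0.39]
[[-0.002 -0.223  0.975]
 [-0.001  0.975  0.223]
 [-1.    -0.001 -0.002]]
0 1.2 x 0.06 z -0.54
1 1.17 x 0.09 z -0.65
2 1.14 x 0.13 z -0.76
3 1.11 x 0.18 z -0.87
4 1.08 x 0.22 z -0.97
5 1.05 x 0.27 z -1.08
6 1.02 x 0.32 z -1.18
7 0.99 x 0.38 z -1.29
8 0.96 x 0.43 z -1.39
9 0.93 x 0.49 z -1.49
10 0.9 x 0.56 z -1.59
11 0.87 x 0.62 z -1.68
12 0.84 x 0.69 z -1.77
13 0.81 x 0.77 z -1.87
14 0.78 x 0.84 z -1.96
15 0.75 x 0.92 z -2.04
16 0.72 x 1.0 z -2.13
17 0.69 x 1.08 z -2.21
18 0.66 x 1.17 z -2.29
19 0.63 x 1.25 z -2.37
20 0.6 x 1.34 z -2.44
21 0.57 x 1.44 z -2.51
22 0.54 x 1.53 z -2.58
23 0.51 x 1.63 z -2.65
24 0.48 x 1.72 z -2.71
25 0.45 x 1.82 z -2.77
26 0.42 x 1.93 z -2.83
27 0.39 x 2.03 z -2.88
28 0.36 x 2.13 z -2.93
29 0.33 x 2.24 z -2.98
30 0.3 x 2.35 z -3.02
31 0.27 x 2.46 z -3.07
32 0.24 x 2.57 z -3.1
33 0.21 x 2.68 z -3.14
34 0.18 x 2.79 z -3.17
35 0.15 x 2.9 z -3.2
36 0.12 x 3.02 z -3.22
37 0.09 x 3.13 z -3.24
38 0.06 x 3.25 z -3.26
39 0.03 x 3.36 z -3.28
40 -0.0 x 3.48 z -3.29
```

```bash
python3 -m creep '[{"fingers":0,"x":0.02,"y":-0.1,"z":-0.15,"twist":0},{"fingers":0,"x":0.04,"y":-0.1,"z":-0.27,"twist":0},{"fingers":0,"x":0.05,"y":-0.1,"z":-0.37,"twist":0},{"fingers":0,"x":0.06,"y":-0.1,"z":-0.46,"twist":0},{"fingers":0,"x":0.06,"y":-0.1,"z":-0.54,"twist":0},{"fingers":0,"x":0.09,"y":-0.1,"z":-0.65,"twist":0},{"fingers":0,"x":0.13,"y":-0.1,"z":-0.76,"twist":0},{"fingers":0,"x":0.18,"y":-0.1,"z":-0.87,"twist":0},{"fingers":0,"x":0.22,"y":-0.1,"z":-0.97,"twist":0},{"fingers":0,"x":0.27,"y":-0.1,"z":-1.08,"twist":0}]'
python3 - <<'E'
from bench import viewer
import cv2
d=viewer.get_image("scene"); cv2.imwrite("pics/s3.png",cv2.resize(d["pixels"][100:400,250:600,::-1],(700,600)))
E
```

```text
time: 7.8
position: [0.5306, 0.2189, 0.2621]
tool_rot: [-0.175, 1.56, 0.176]
ft_force: [3.2, 0.3, 5.3]
grip_width: 0.008
```

View pics/s3.png

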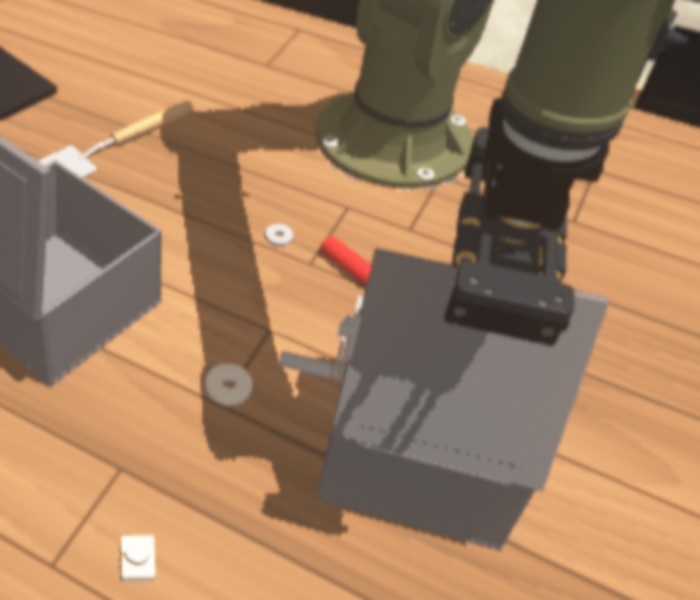

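The lid (picture pixels about 340–600, 250–480) follows the fingertip at 6 N, and the other box is untouched. I'll carry on along the arc.

```bash
python3 -m creep '[{"fingers":0,"x":0.05,"y":0,"z":-0.1,"twist":0},{"fingers":0,"x":0.11,"y":0,"z":-0.21,"twist":0},{"fingers":0,"x":0.16,"y":0,"z":-0.31,"twist":0},{"fingers":0,"x":0.22,"y":0,"z":-0.41,"twist":0},{"fingers":0,"x":0.29,"y":0,"z":-0.51,"twist":0},{"fingers":0,"x":0.35,"y":0,"z":-0.6,"twist":0},{"fingers":0,"x":0.42,"y":0,"z":-0.69,"twist":0},{"fingers":0,"x":0.5,"y":0,"z":-0.79,"twist":0},{"fingers":0,"x":0.57,"y":0,"z":-0.88,"twist":0},{"fingers":0,"x":0.65,"y":0,"z":-0.96,"twist":0},{"fingers":0,"x":0.73,"y":0,"z":-1.05,"twist":0},{"fingers":0,"x":0.81,"y":0,"z":-1.13,"twist":0},{"fingers":0,"x":0.9,"y":0,"z":-1.21,"twist":0},{"fingers":0,"x":0.98,"y":0,"z":-1.29,"twist":0},{"fingers":0,"x":1.07,"y":0,"z":-1.36,"twist":0}]'
```

```text
time: 9.1
position: [0.4761, 0.2064, 0.2176]
tool_rot: [-0.176, 1.564, 0.175]
ft_force: [0.4, -0.4, 4.4]
grip_width: 0.0
```

```bash
python3 -m creep '[{"fingers":0,"x":0.1,"y":0,"z":-0.07,"twist":0},{"fingers":0,"x":0.19,"y":0,"z":-0.14,"twist":0},{"fingers":0,"x":0.29,"y":0,"z":-0.21,"twist":0},{"fingers":0,"x":0.38,"y":0,"z":-0.27,"twist":0},{"fingers":0,"x":0.48,"y":0,"z":-0.33,"twist":0},{"fingers":0,"x":0.59,"y":0,"z":-0.39,"twist":0},{"fingers":0,"x":0.69,"y":0,"z":-0.44,"twist":0},{"fingers":0,"x":0.79,"y":0,"z":-0.49,"twist":0},{"fingers":0,"x":0.9,"y":0,"z":-0.54,"twist":0},{"fingers":0,"x":1.01,"y":0,"z":-0.58,"twist":0}]'
python3 - <<'E'
from bench import viewer
import cv2
d=viewer.get_image("scene"); cv2.imwrite("pics/s4.png",cv2.resize(d["pixels"][100:400,250:600,::-1],(700,600)))
E
```

```text
time: 9.93
position: [0.4536, 0.2012, 0.1771]
tool_rot: [-0.176, 1.564, 0.175]
ft_force: [-1.2, 0.4, 2.9]
grip_width: 0.003
```

View pics/s4.png

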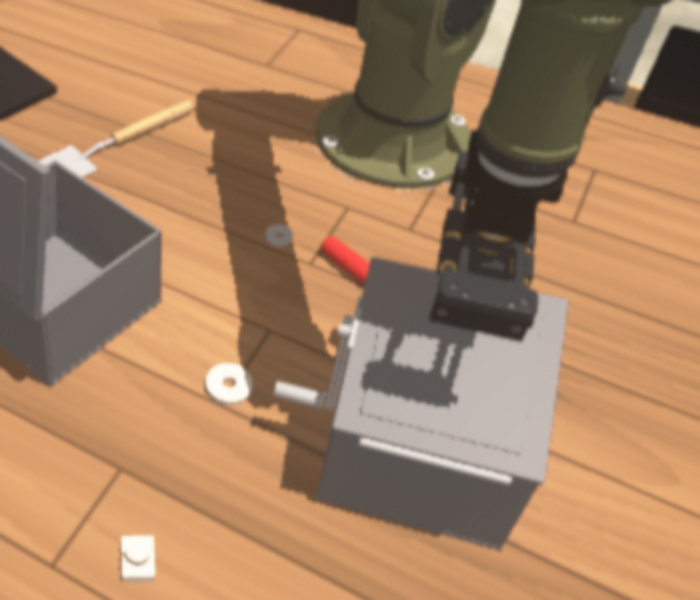

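The lid is nearly down, with the knuckle folding beside the wall (picture pixel about 295,392). Next come the last rows, a little slower.

```bash
python3 -m creep '[{"fingers":0,"x":0.1,"y":0,"z":-0.05,"twist":0},{"fingers":0,"x":0.2,"y":0,"z":-0.08,"twist":0},{"fingers":0,"x":0.3,"y":0,"z":-0.11,"twist":0},{"fingers":0,"x":0.4,"y":0,"z":-0.14,"twist":0},{"fingers":0,"x":0.5,"y":0,"z":-0.17,"twist":0},{"fingers":0,"x":0.6,"y":0,"z":-0.19,"twist":0},{"fingers":0,"x":0.7,"y":0,"z":-0.21,"twist":0},{"fingers":0,"x":0.78,"y":0,"z":-0.23,"twist":0},{"fingers":0,"x":0.86,"y":0,"z":-0.25,"twist":0},{"fingers":0,"x":0.93,"y":0,"z":-0.26,"twist":0},{"fingers":0,"x":1.0,"y":0,"z":-0.27,"twist":0},{"fingers":0,"x":1.05,"y":0,"z":-0.27,"twist":0},{"fingers":0,"x":1.1,"y":0,"z":-0.27,"twist":0},{"fingers":0,"x":1.1,"y":0,"z":-0.27,"twist":0}]'
```

```text
time: 11.15
position: [0.4431, 0.1989, 0.1332]
tool_rot: [-0.176, 1.564, 0.176]
ft_force: [0.6, -0.0, 0.1]
grip_width: 0.0
```

```bash
python3 -m creep '[{"fingers":0,"x":0.03,"y":0,"z":0,"twist":0},{"fingers":0,"x":0.05,"y":0,"z":0,"twist":0},{"fingers":0,"x":0.05,"y":0,"z":0,"twist":0}]'; python3 -m creep '[{"fingers":0,"x":0.03,"y":0,"z":0,"twist":0},{"fingers":0,"x":0.05,"y":0,"z":0,"twist":0},{"fingers":0,"x":0.05,"y":0,"z":0,"twist":0}]'
```

```text
time: 11.4
position: [0.4434, 0.199, 0.1315]
tool_rot: [-0.176, 1.564, 0.176]
ft_force: [0.0, 0.2, 0.3]
grip_width: 0.006
time: 11.65
position: [0.4435, 0.199, 0.1304]
tool_rot: [-0.176, 1.564, 0.175]
ft_force: [-3.1, -1.4, 7.0]
grip_width: 0.006
```

```bash
python3 -m creep '[{"fingers":0,"x":0.02,"y":0,"z":0,"twist":0},{"fingers":0,"x":0.04,"y":0,"z":0,"twist":0},{"fingers":0,"x":0.04,"y":0,"z":0,"twist":0}]'
```

```text
time: 11.9
position: [0.4436, 0.1991, 0.1303]
tool_rot: [-0.177, 1.564, 0.174]
ft_force: [-7.2, -3.2, 17.9]
grip_width: 0.005
```

The tip has stopped at z 0.130 and the force rises to about 18 N, so the lid is on its hard stop. I'll back off and check.

```bash
python3 -m creep '[{"fingers":0,"x":-0.1,"y":0,"z":0,"twist":0},{"fingers":0,"x":-0.3,"y":0,"z":0,"twist":0},{"fingers":0,"x":-1,"y":0,"z":0,"twist":0},{"fingers":0,"x":-2,"y":0,"z":0,"twist":0},{"fingers":0,"x":-3,"y":0,"z":0,"twist":0},{"fingers":0,"x":-4,"y":0,"z":0,"twist":0},{"fingers":0,"x":-5,"y":0,"z":0,"twist":0},{"fingers":0,"x":-6,"y":0,"z":0,"twist":0},{"fingers":0,"x":-6,"y":-1,"z":0.3,"twist":0},{"fingers":0,"x":-6,"y":-2,"z":0.6,"twist":0},{"fingers":0,"x":-6,"y":-3,"z":0.9,"twist":0},{"fingers":0,"x":-6,"y":-4,"z":1.2,"twist":0},{"fingers":0,"x":-6,"y":-5,"z":1.2,"twist":0},{"fingers":0,"x":-6,"y":-6,"z":1.2,"twist":0},{"fingers":0,"x":-6,"y":-6.5,"z":1.2,"twist":0},{"fingers":0,"x":-6,"y":-6.5,"z":1.2,"twist":0},{"fingers":0,"x":-6,"y":-6.5,"z":1.2,"twist":0}]'
python3 - <<'E'
from bench import viewer
from h import *
np.set_printoptions(precision=4,suppress=True)
for n in ("scene","top"):
    d=viewer.get_image(n); cv2.imwrite(f"pics/{n}5.png",d["pixels"][:,:,::-1])
    P=cloud(d)
    o=np.array([.491,.2104]);a=np.radians(12.85);ex=np.array([np.cos(a),np.sin(a)]);ey=np.array([-ex[1],ex[0]])
    q=P[d["z_map"]>0]; b=np.c_[(q[:,:2]-o)@ex,(q[:,:2]-o)@ey,q[:,2]]
    m=b[(abs(b[:,1])<.08)&(b[:,2]>.1)&(b[:,2]<.3)]
    for x in (-.08,-.04,0,.04,.08): 
        s=m[abs(m[:,0]-x)<.008]; print(n,x,len(s),np.median(s[:,2]) if len(s) else None)
    w=q[(q[:,1]<-.13)&(q[:,1]>-.37)&(q[:,0]>.53)&(q[:,0]<.62)&(q[:,2]>.29)&(q[:,2]<.31)]; print("other",len(w),w.mean(0) if len(w) else None)
a=cv2.imread("pics/scene5.png")[100:400];b=cv2.imread("pics/top5.png")[100:400]
cv2.imwrite("pics/c5.png",cv2.resize(cv2.vconcat([a,b]),(640,600)))
E
```

```text
time: 13.32
position: [0.5481, -0.0454, 0.3677]
tool_rot: [-0.172, 1.564, 0.174]
ft_force: [0.4, 1.2, -0.6]
grip_width: 0.008
scene -0.08 463 0.13130363492733532
scene -0.04 513 0.13261138929103233
scene 0 568 0.132767987285684
scene 0.04 623 0.13262394683925982
scene 0.08 714 0.13137218506118964
other 547 [ 0.5816 -0.2442  0.2968]
top -0.08 907 0.1314572808879655
top -0.04 890 0.13279309020338415
top 0 887 0.1327907094902172
top 0.04 876 0.13288275484534273
top 0.08 873 0.1313776715396442
other 866 [ 0.5766 -0.2482  0.2989]
```

View pics/c5.png

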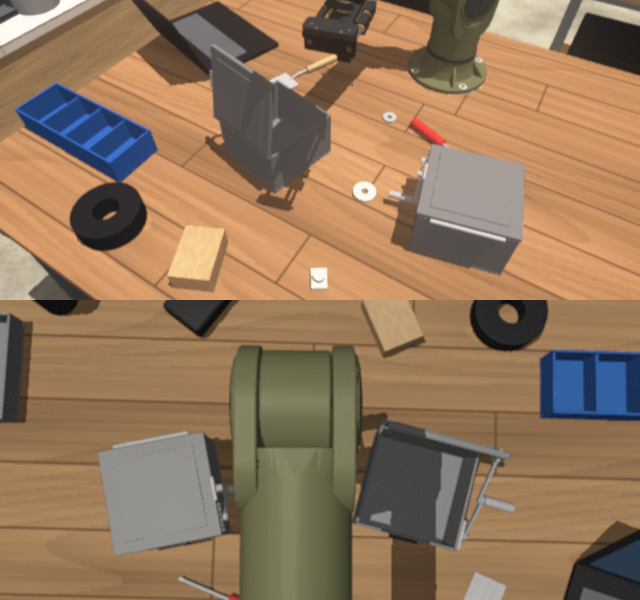

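The spool box lid lies flat: its outer face reads 131–133 mm from front to back in both views. The other lid's mean position is unchanged at (0.577, -0.248, 0.299) in the top view. The arm is clear, so I'll hand in.

```bash
python3 -c "
from bench import workorder; print(workorder.close_job())"
```

```text
the job is handed in; nothing more can be done
None
```

The spool box is shut and the empty box is still open as it was. I handed the job in at about 13.4 s, with the arm clear of both boxes.

- **Stay:** I pushed the knuckle down and back by about 38 mm with the shut fingers. The forces read along the way reached about 8 N. The camera then showed the stay clearly folded. The lid had come forward about 11°, more than the roughly 5° you described.
- **Lid:** I lowered it with the fingertips at a commanded 0.065 m/s at the free edge. I then pressed it onto its stop with a brief 20 N, measured at the wrist.
- **Last checks:** The lid's outer face is level at 131–133 mm in both views, against 132 mm expected when shut. The other lid's edge has not moved in the top view.
- **Disagreement:** When the lid reached its stop, the fingertip height read 130 mm, about 2 mm below the lid's face. That is within the calibration error.

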